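# Thread the vice's tightening bar out of the chip tray

### The job

The key vice's red tightening bar has dropped into the covered chip tray and is longer than the window in the tray's cover. Take hold of it, tilt it and bring it out through the window one end first without jamming it against the tray, then hold it roughly level and still, the whole bar at least a hand's breadth (10 cm) above the tray's cover and its middle above the tray, and finish while still holding it. Leave the other small parts in the tray and do not disturb the things on the table around it.

Things in the scene. Friction and masses are not known exactly. Their poses are not given: they have to be found in the camera images.
- tray: Grey covered chip tray, fixed, 170 (own x) x 360 (own y) x 60 mm high. Origin: centre of its underside, on the table; z up. Walls 5 mm, floor 4 mm thick; inside 160 x 350 mm. Its flat cover, 4 mm thick (56 to 60 mm above the table), has one central window; beyond the window to own +y and -y it closes the tray, with empty room below to slide the bar endwise.
- window (a point): Centre of the tray's window, at the cover's top face, 60 mm above the table; axes as the tray's. The window is edged in yellow, 150 mm along the tray's x by 140 mm along its y.
- bar: Red tightening bar, loose, 210 mm long along its own y, 0.14 to 0.24 kg: round shaft 16 mm thick, 162 mm long, a black 24 mm cube on each end. Origin: underside at the middle, 12 mm below the shaft's axis. It starts flat on the tray's floor, within 0.15 rad of the tray's y, ends hidden under the cover; nothing lies within 25 mm of its shaft inside the window's middle 70 mm.
- bar_mid (a point): Middle of the bar on the shaft's axis, its centre of mass, marked by a white band 12 mm wide. At the start 16 mm above the table, within 15 mm (tray's y) and 6 mm (tray's x) of the window's centre seen from above.
- bar_end_a (a point): Outer face of the bar's +y end block, on the axis, 105 mm from the middle.
- bar_end_b (a point): Outer face of the bar's -y end block, on the axis, 105 mm from the middle.
- collet_nut: Brass ring 26 mm across, 16 mm high, loose in a corner region of the tray; stays in the tray. Origin: centre of the underside.
- key_blank: Flat brass key blank about 50 mm long, 4 mm thick, loose in the tray; stays there. Origin: underside, near the middle.
- cutter: Small upright steel and brass cutter 12 mm across, 30 mm high, loose in the tray; stays there. Origin: centre of the underside.
- jaw: Dark steel jaw insert 20 x 34 x 12 mm, loose in the tray; stays there. Origin: centre of the underside.
- brush: Brush with blue handle lying on the table to the left (+y) of the tray; leave alone.
- fob: Black car key fob 36 x 78 x 14 mm lying on the table to the right (-y); leave alone.
- oil: White oil bottle 44 mm across, 110 mm high, standing on the table to the right (-y); leave alone.
Not all that is in view belongs to the job. Several things have the shape of the bar; the one meant has the colours described above.

How it is judged:
By the outcome, as a careful person would: the job done as asked, in the order asked, and still so for the second after the job is handed in, while the arm keeps its last pose, push and grip.
It also fails if it takes over 45 s, if anything falls off the work surface, if the arm or the gripper's body presses on something with over 40 N, if the wrist force passes 120 N, or if a joint passes its speed limit or range.

### The arm

A 6-joint arm with a two-finger parallel gripper is mounted at the origin on the work surface. World frame = base frame: x ahead of the robot, y to its left, z up, the work surface at z = 0. Lengths are in mm, angles in degrees, forces in N, time in s.
With the tool pointing down it reaches from about 300 to 850 mm from the base axis. Payload 4.2 kg.
Tool frame: the origin (TCP) lies at the very end of the fingers, on their centre line; the grasp point (between the pads) lies 19 mm behind it (env.grasp_offset is the distance from the TCP to the grasp point, in mm); z points along the fingers, y is the line along which they close (so a half turn about z gives the same grasp; the last joint's range is limited). The gripper opens to 91 mm and grips with 3 to 60 N. Pads are 32 mm wide; open, the fingers measure 118 mm over their backs; the gripper's body (76 mm by 178 mm) begins 60 mm behind the grasp point.
Start: joints at [66.406, 18.312, 89.639, -0, 72.044, -1.146], TCP at [219.569, 531.444, 213.976] pointing down, gripper open.
Joint ranges: [-177.97, 177.97], [-48.28, 115.42], [12.27, 149.76], [-77.06, 257.06], [2.81, 150.46], [-146.56, 146.56]. Speed limits (degrees/s): [147.25, 147.25, 180, 180, 180, 180].

### API

Orientations are given as [roll, pitch, yaw] about the fixed x, y, z axes, in that order (R = Rz(yaw) Ry(pitch) Rx(roll)).
In Python, from workcell import env gives the robot as it stands. The module is installed in compiled form; this text tells all that it offers.
- The arm moves only by the tool send_rows, never from a script. Its argument "motion" is a list of rows, each an object of numbers: "tx", "ty", "tz": the shift along the tool's x, y, z in units of 500 mm (1.0 is 500 mm); "rx", "ry", "rz": the turn, a rotation vector about the tool's x, y, z in units of 30 degrees (1.0 is 30 degrees); "gripper": the closure, from -1 (fully open) to 1 (shut). In form: [{"tx": .., "ty": .., "tz": .., "rx": .., "ry": .., "rz": .., "gripper": ..}, ...]. A call has 1 to 12 rows; each row shifts and turns the commanded pose from where the row before left it, along the tool's axes as they then stand; what a row does not reach is not made up. A row lasts 1/8 s, in which the tool goes at most 62.5 mm and 10.7 degrees, less where a joint would pass 70% of its speed; a pose out of reach is approached as far as the arm can. A call with a number of a shift or a turn outside -1 to 1 is refused whole. A call with a gripper value outside its range is refused whole. The fingers move at their own pace and stop on an object; "grip_force" is the grip in N (left out, the last holds). Time passes only in rows, so rows that do not move let the fingers close. It gives the time, the measured TCP pose, the force, the opening and the grip force at its end, in the units of the state.
- env.state(): the state, without advancing time (a new reading comes with each control period).
- env.grab_frame(name): name is "scene" or "side" or "wrist"; returns a dict with "frame" (420x560x3 uint8, red, green, blue), "vertical_fov" (degrees; the focal length in pixels is half the picture's height over the tangent of half this angle, whatever the lens; pixels are square), "cx", "cy" (the principal point, pixels), "rvec" (rotation vector, rad) and "tvec" (3), from world to camera coordinates, as OpenCV has them; the wrist camera has in their place "T_tool_cam" (4x4, takes a point from camera to tool coordinates, whose origin is the TCP and whose axes are the flange's). Camera axes: x right, y down, z forward; pixel columns grow to the right and rows downward; lengths in mm; the calibration is good to about 2 mm. A picture is of the moment at which its call begins: read the wrist's pose just before it. There is no depth.
- env.job_done(): hands the job in; it is judged then, once.
The state is a dict: "time_s": time; "qpos": joint angles; "qvel": joint speeds; "effort": joint torques, N m; "ee_pos": TCP position; "ee_rot": TCP orientation; "force": force on the tool from outside, world axes, zero at the start; "torque": the same for the moment, N m; "gripper_width": finger opening in mm; "gripper_force": force on a finger pad.
Only numpy, scipy, OpenCV 4.12 (cv2) and the standard library are available. Lean on these libraries where they do the work, as an engineer would, in place of code of your own. Each camera call takes 0.05 s, during which the arm holds its last target. There are 200 camera calls.

## Working session

There is one attempt and no reset: what is moved stays moved. The work goes in short steps, Python scripts to look and compute and a tool call to move; the robot and the scene stay as the last step left them, time stands still between calls to the robot, and variables do not carry over. Pictures are saved under pics/ and viewed, at most 10 in all, crops included, and the job is handed in when it is done.

Besides the shell and the picture viewer there is one more tool, called after "Call:" in YAML: its name, and indented under it one key for each argument. send_rows: Moves the arm, as the interface text tells. Shifts and turns lie within -1 to 1; 1 stands for 500 mm of shift or 30 degrees of turn. Its arguments: {"type":"object","properties":{"motion":{"type":"array"},"grip_force":{"type":"number"}},"required":["motion"]}

```bash
mkdir -p pics; ls; python3 - <<'E'
from workcell import env
import cv2,pickle
s=env.state();print(s)
d={}
for n in("scene","side"):
    f=env.grab_frame(n);d[n]=f
    print(n,{k:v for k,v in f.items() if k!="frame"})
pickle.dump(d,open("f0.pkl","wb"))
for n in d: cv2.imwrite(f"pics/{n}0.png",d[n]["frame"][:,:,::-1])
E
```

```text
pics
{'time_s': 0.0, 'qpos': array([ 6.64050121e+01,  1.83530672e+01,  8.97077287e+01,  1.36834613e-05,
        7.20436039e+01, -1.14683064e+00]), 'qvel': array([-0.08282031, -0.01885623, -0.06490912,  0.04197924,  0.00342365,
        0.01100933]), 'effort': array([ 1.28860782e-03, -4.12467957e+01, -2.31975907e+01,  7.28410366e-02,
        4.57957084e-02, -1.47768669e-04]), 'ee_pos': array([219.3639469 , 530.95486313, 213.09702828]), 'ee_rot': array([-1.79895621e+02, -2.10252790e-03,  1.57551837e+02]), 'force': array([0.00194874, 0.39465514, 0.46202881]), 'torque': array([0.04236225, 0.00350273, 0.00590198]), 'gripper_force': 0.0, 'gripper_width': 91.06646794680643}
scene {'vertical_fov': 55.10031825649544, 'cx': 278.18523157799996, 'cy': 210.54984260443717, 'rvec': array([ 1.17154427,  2.52317606, -0.81884543]), 'tvec': array([ 321.5671404 , -270.42326413, 1335.12393503])}
side {'vertical_fov': 54.337238214908524, 'cx': 280.05964949769003, 'cy': 208.34155046718425, 'rvec': array([ 2.33249371, -0.6832965 ,  0.27461992]), 'tvec': array([-422.63738196,  221.88204954,  873.44453819])}
```

View pics/scene0.png

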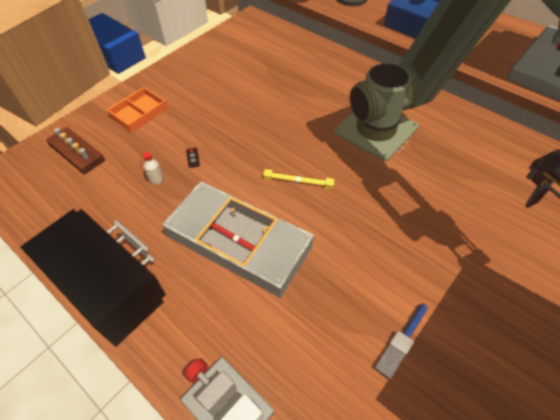

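View pics/side0.png

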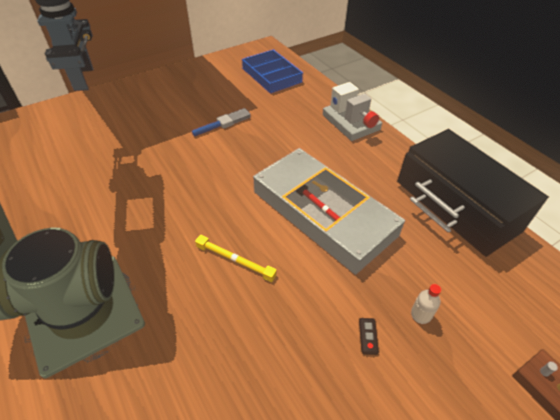

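The scene view shows the tray at about (238,238), the red shaft from (213,225) to (255,247) and the white band at (236,238). In the side view the band is at about (325,209). The yellow bar on the table is a decoy.

```bash
cat > h.py <<'E'
import numpy as np,cv2
from scipy.spatial.transform import Rotation as R
def K(f):
    h=f["frame"].shape[0];fl=h/2/np.tan(np.radians(f["vertical_fov"])/2)
    return np.array([[fl,0,f["cx"]],[0,fl,f["cy"]],[0,0,1.]])
def ext(f,s=None):
    if "rvec" in f: return R.from_rotvec(np.ravel(f["rvec"])).as_matrix(),np.ravel(f["tvec"])
    T=np.eye(4);T[:3,:3]=R.from_euler("xyz",s["ee_rot"],degrees=True).as_matrix();T[:3,3]=s["ee_pos"]
    M=np.linalg.inv(T@np.array(f["T_tool_cam"]));return M[:3,:3],M[:3,3]
def ray(f,p,s=None):
    r,t=ext(f,s);p=np.atleast_2d(p)
    d=(np.linalg.inv(K(f))@np.c_[p,np.ones(len(p))].T).T@r
    return -r.T@t,d
def plane(f,p,z,s=None):
    c,d=ray(f,p,s);return c+d*((z-c[2])/d[:,2])[:,None]
def proj(f,P,s=None):
    r,t=ext(f,s);q=(np.atleast_2d(P)@r.T+t)@K(f).T;return q[:,:2]/q[:,2:]
def masks(f):
    h=cv2.cvtColor(f["frame"],cv2.COLOR_RGB2HSV);H,S,V=[h[:,:,i].astype(int) for i in range(3)]
    return dict(yellow=(H>15)&(H<28)&(S>150)&(V>150),red=((H<5)|(H>174))&(S>190)&(V>90),white=(S<50)&(V>190))
E
python3 - <<'E'
import pickle
from h import *
d=pickle.load(open("f0.pkl","rb"))
roi={"scene":(195,185,285,270),"side":(275,160,375,235)}
for n,f in d.items():
    m=masks(f);x0,y0,x1,y1=roi[n]
    for c in m:
        k=np.zeros((420,560),np.uint8);k[y0:y1,x0:x1]=m[c][y0:y1,x0:x1]
        p=np.argwhere(k)[:,::-1].astype(float)
        if len(p)<3: print(n,c,len(p));continue
        z=60 if c=="yellow" else 20
        P=plane(f,p,z)[:,:2].astype(np.float32)
        print(n,c,len(p),p.mean(0),P.mean(0),cv2.minAreaRect(P))
        if c=="red":
            print(cv2.fitLine(P,cv2.DIST_HUBER,0,.01,.01).ravel())
E
```

```text
scene yellow 278 [238.85611511 226.63309353] [593.8931   -49.041748] ((605.36767578125, -47.25090026855469), (157.9154510498047, 147.8369903564453), 10.091293334960938)
scene red 64 [231.828125 235.890625] [612.2666   -63.591637] ((611.939697265625, -61.71803283691406), (5.452051162719727, 131.76446533203125), 7.206183910369873)
[ 1.23685814e-01 -9.92321432e-01  6.12342163e+02 -6.36964874e+01]
scene white 699 [237.23319027 228.31759657] [584.5575  -70.88237] ((595.7056884765625, -109.47630310058594), (311.9498291015625, 134.81863403320312), 84.27068328857422)
side yellow 409 [325.13447433 196.8606357 ] [606.5696   -47.192085] ((606.26708984375, -48.379425048828125), (160.39614868164062, 150.40367126464844), 9.855213165283203)
side red 78 [322.8974359  206.07692308] [606.5146   -43.280666] ((606.68017578125, -43.78153991699219), (9.025981903076172, 100.57086944580078), 6.365870475769043)
[ 1.1296161e-01 -9.9359936e-01  6.0661279e+02 -4.3271336e+01]
side white 718 [317.60027855 203.06685237] [601.70386  -23.912115] ((603.6221313476562, -5.0697479248046875), (338.950927734375, 168.07183837890625), 81.56499481201172)
```

```bash
cat > plan.py <<'E'
from h import *
def pose(s): return np.array(s["ee_pos"]),R.from_euler("xyz",s["ee_rot"],degrees=True)
def rows(p,r,P,Q,n,g):
    """n rows from pose (p,r) to (P,Q); returns printed rows and reached commanded pose"""
    p0=p.copy();v=(r.inv()*Q).as_rotvec()
    out=[]
    for i in range(1,n+1):
        t=p0+(P-p0)*i/n
        d=np.round(r.inv().apply(t-p)/500,3);w=np.round(np.degrees(v)/n/30,3)
        out.append("{"+",".join(f'"{k}":{x:g}' for k,x in zip(["tx","ty","tz","rx","ry","rz"],[*d,*w]) if x)+f',"gripper":{g}'+"}")
        p=p+r.apply(d*500);r=r*R.from_rotvec(np.radians(w*30))
    print("["+",\n".join(out)+"]");return p,r
def down(yaw): return R.from_euler("xyz",[180,0,yaw],degrees=True)
E
python3 - <<'E'
from plan import *
from workcell import env
rows(*pose(env.state()),np.array([607,-50,250.]),down(97),22,-1)
E
```

```text
[{"tx":-0.053,"ty":-0.035,"tz":-0.003,"rz":0.092,"gripper":-1},
{"tx":-0.054,"ty":-0.033,"tz":-0.004,"rz":0.092,"gripper":-1},
{"tx":-0.056,"ty":-0.03,"tz":-0.003,"rz":0.092,"gripper":-1},
{"tx":-0.057,"ty":-0.028,"tz":-0.003,"rz":0.092,"gripper":-1},
{"tx":-0.059,"ty":-0.024,"tz":-0.003,"rz":0.092,"gripper":-1},
{"tx":-0.06,"ty":-0.022,"tz":-0.004,"rz":0.092,"gripper":-1},
{"tx":-0.06,"ty":-0.019,"tz":-0.003,"rz":0.092,"gripper":-1},
{"tx":-0.062,"ty":-0.016,"tz":-0.003,"rz":0.092,"gripper":-1},
{"tx":-0.062,"ty":-0.013,"tz":-0.004,"rz":0.092,"gripper":-1},
{"tx":-0.062,"ty":-0.01,"tz":-0.003,"rz":0.092,"gripper":-1},
{"tx":-0.064,"ty":-0.007,"tz":-0.003,"rz":0.092,"gripper":-1},
{"tx":-0.063,"ty":-0.004,"tz":-0.004,"rz":0.092,"gripper":-1},
{"tx":-0.063,"tz":-0.003,"rz":0.092,"gripper":-1},
{"tx":-0.064,"ty":0.002,"tz":-0.003,"rz":0.092,"gripper":-1},
{"tx":-0.063,"ty":0.005,"tz":-0.003,"rz":0.092,"gripper":-1},
{"tx":-0.063,"ty":0.009,"tz":-0.004,"rz":0.092,"gripper":-1},
{"tx":-0.063,"ty":0.011,"tz":-0.003,"rz":0.092,"gripper":-1},
{"tx":-0.061,"ty":0.014,"tz":-0.003,"rz":0.092,"gripper":-1},
{"tx":-0.062,"ty":0.018,"tz":-0.004,"rz":0.092,"gripper":-1},
{"tx":-0.06,"ty":0.02,"tz":-0.003,"rz":0.092,"gripper":-1},
{"tx":-0.059,"ty":0.023,"tz":-0.003,"rz":0.092,"gripper":-1},
{"tx":-0.058,"ty":0.026,"tz":-0.003,"rz":0.092,"gripper":-1}]
```

Call:
send_rows:
  motion:
    - {"tx": -0.053, "ty": -0.035, "tz": -0.003, "rz": 0.092, "gripper": -1}
    - {"tx": -0.054, "ty": -0.033, "tz": -0.004, "rz": 0.092, "gripper": -1}
    - {"tx": -0.056, "ty": -0.03, "tz": -0.003, "rz": 0.092, "gripper": -1}
    - {"tx": -0.057, "ty": -0.028, "tz": -0.003, "rz": 0.092, "gripper": -1}
    - {"tx": -0.059, "ty": -0.024, "tz": -0.003, "rz": 0.092, "gripper": -1}
    - {"tx": -0.06, "ty": -0.022, "tz": -0.004, "rz": 0.092, "gripper": -1}
    - {"tx": -0.06, "ty": -0.019, "tz": -0.003, "rz": 0.092, "gripper": -1}
    - {"tx": -0.062, "ty": -0.016, "tz": -0.003, "rz": 0.092, "gripper": -1}
    - {"tx": -0.062, "ty": -0.013, "tz": -0.004, "rz": 0.092, "gripper": -1}
    - {"tx": -0.062, "ty": -0.01, "tz": -0.003, "rz": 0.092, "gripper": -1}
    - {"tx": -0.064, "ty": -0.007, "tz": -0.003, "rz": 0.092, "gripper": -1}

```text
invalid input at $.motion[0]: expected keys tx, ty, tz, rx, ry, rz, gripper
```

Call:
send_rows:
  motion:
    - {"tx": -0.063, "ty": -0.004, "tz": -0.004, "rz": 0.092, "gripper": -1}
    - {"tx": -0.063, "tz": -0.003, "rz": 0.092, "gripper": -1}
    - {"tx": -0.064, "ty": 0.002, "tz": -0.003, "rz": 0.092, "gripper": -1}
    - {"tx": -0.063, "ty": 0.005, "tz": -0.003, "rz": 0.092, "gripper": -1}
    - {"tx": -0.063, "ty": 0.009, "tz": -0.004, "rz": 0.092, "gripper": -1}
    - {"tx": -0.063, "ty": 0.011, "tz": -0.003, "rz": 0.092, "gripper": -1}
    - {"tx": -0.061, "ty": 0.014, "tz": -0.003, "rz": 0.092, "gripper": -1}
    - {"tx": -0.062, "ty": 0.018, "tz": -0.004, "rz": 0.092, "gripper": -1}
    - {"tx": -0.06, "ty": 0.02, "tz": -0.003, "rz": 0.092, "gripper": -1}
    - {"tx": -0.059, "ty": 0.023, "tz": -0.003, "rz": 0.092, "gripper": -1}
    - {"tx": -0.058, "ty": 0.026, "tz": -0.003, "rz": 0.092, "gripper": 0.25}
    - {"gripper": 0.25}

```text
invalid input at $.motion[0]: expected keys tx, ty, tz, rx, ry, rz, gripper
```

```bash
python3 - <<'E'
from workcell import env
import cv2,pickle
s=env.state();f=env.grab_frame("wrist");pickle.dump((s,f),open("w1.pkl","wb"))
print(s["time_s"],s["ee_pos"],s["ee_rot"],s["gripper_width"],s["qpos"],f["T_tool_cam"],f["vertical_fov"])
cv2.imwrite("pics/w1.png",f["frame"][:,:,::-1])
E
```

```text
0.1 [219.389587   531.03652812 213.19764384] [-1.79909196e+02 -2.32364478e-03  1.57550691e+02] 91.04761912455837 [ 6.64056393e+01  1.83500031e+01  8.96974090e+01  5.34619671e-04
  7.20434207e+01 -1.14521885e+00] [[ 3.18056429e-04 -9.58719510e-01 -2.84353300e-01  7.95154037e+01]
 [ 9.99999734e-01  4.91571416e-04 -5.38846435e-04 -3.73270006e-01]
 [ 6.56382545e-04 -2.84353053e-01  9.58719412e-01 -1.70956448e+02]
 [ 0.00000000e+00  0.00000000e+00  0.00000000e+00  1.00000000e+00]] 65.64775356101204
```

View pics/w1.png

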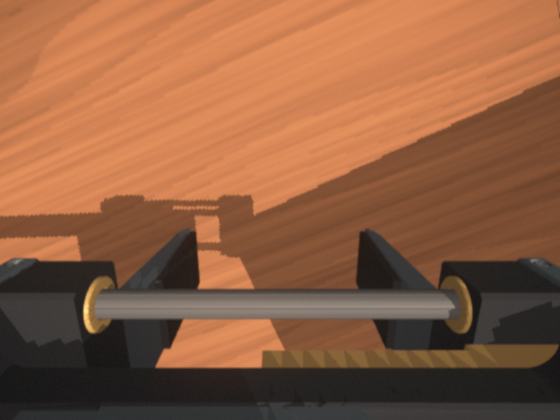

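Nothing moved, because every row needs all the keys. The wrist view shows only table and shadow, with the fingers filling rows above about 230, so I'll hover with the tool shifted towards −y to see the window in the upper half.

```bash
sed -i 's/ if x)+f/)+f/' plan.py; python3 - <<'E'
from plan import *
from workcell import env
rows(*pose(env.state()),np.array([612,-110,250.]),down(97),24,0.25)
E
```

```text
[{"tx":-0.051,"ty":-0.037,"tz":-0.003,"rx":-0,"ry":0,"rz":0.084,"gripper":0.25},
{"tx":-0.052,"ty":-0.035,"tz":-0.003,"rx":-0,"ry":0,"rz":0.084,"gripper":0.25},
{"tx":-0.054,"ty":-0.032,"tz":-0.003,"rx":-0,"ry":0,"rz":0.084,"gripper":0.25},
{"tx":-0.055,"ty":-0.03,"tz":-0.003,"rx":-0,"ry":0,"rz":0.084,"gripper":0.25},
{"tx":-0.056,"ty":-0.027,"tz":-0.003,"rx":-0,"ry":0,"rz":0.084,"gripper":0.25},
{"tx":-0.057,"ty":-0.025,"tz":-0.003,"rx":-0,"ry":0,"rz":0.084,"gripper":0.25},
{"tx":-0.059,"ty":-0.023,"tz":-0.003,"rx":-0,"ry":0,"rz":0.084,"gripper":0.25},
{"tx":-0.059,"ty":-0.019,"tz":-0.003,"rx":-0,"ry":0,"rz":0.084,"gripper":0.25},
{"tx":-0.061,"ty":-0.018,"tz":-0.003,"rx":-0,"ry":0,"rz":0.084,"gripper":0.25},
{"tx":-0.06,"ty":-0.014,"tz":-0.003,"rx":-0,"ry":0,"rz":0.084,"gripper":0.25},
{"tx":-0.062,"ty":-0.012,"tz":-0.003,"rx":-0,"ry":0,"rz":0.084,"gripper":0.25},
{"tx":-0.062,"ty":-0.009,"tz":-0.003,"rx":-0,"ry":0,"rz":0.084,"gripper":0.25},
{"tx":-0.062,"ty":-0.006,"tz":-0.003,"rx":-0,"ry":0,"rz":0.084,"gripper":0.25},
{"tx":-0.063,"ty":-0.004,"tz":-0.003,"rx":-0,"ry":0,"rz":0.084,"gripper":0.25},
{"tx":-0.062,"ty":-0.001,"tz":-0.003,"rx":-0,"ry":0,"rz":0.084,"gripper":0.25},
{"tx":-0.063,"ty":0.002,"tz":-0.003,"rx":-0,"ry":0,"rz":0.084,"gripper":0.25},
{"tx":-0.063,"ty":0.005,"tz":-0.003,"rx":-0,"ry":0,"rz":0.084,"gripper":0.25},
{"tx":-0.062,"ty":0.007,"tz":-0.003,"rx":-0,"ry":0,"rz":0.084,"gripper":0.25},
{"tx":-0.062,"ty":0.01,"tz":-0.003,"rx":-0,"ry":0,"rz":0.084,"gripper":0.25},
{"tx":-0.061,"ty":0.013,"tz":-0.003,"rx":-0,"ry":0,"rz":0.084,"gripper":0.25},
{"tx":-0.061,"ty":0.015,"tz":-0.003,"rx":-0,"ry":0,"rz":0.084,"gripper":0.25},
{"tx":-0.06,"ty":0.019,"tz":-0.003,"rx":-0,"ry":0,"rz":0.084,"gripper":0.25},
{"tx":-0.059,"ty":0.02,"tz":-0.003,"rx":-0,"ry":0,"rz":0.084,"gripper":0.25},
{"tx":-0.058,"ty":0.024,"tz":-0.003,"rx":-0,"ry":0,"rz":0.084,"gripper":0.25}]
```

Call:
send_rows:
  motion:
    - {"tx": -0.051, "ty": -0.037, "tz": -0.003, "rx": 0, "ry": 0, "rz": 0.084, "gripper": 0.25}
    - {"tx": -0.052, "ty": -0.035, "tz": -0.003, "rx": 0, "ry": 0, "rz": 0.084, "gripper": 0.25}
    - {"tx": -0.054, "ty": -0.032, "tz": -0.003, "rx": 0, "ry": 0, "rz": 0.084, "gripper": 0.25}
    - {"tx": -0.055, "ty": -0.03, "tz": -0.003, "rx": 0, "ry": 0, "rz": 0.084, "gripper": 0.25}
    - {"tx": -0.056, "ty": -0.027, "tz": -0.003, "rx": 0, "ry": 0, "rz": 0.084, "gripper": 0.25}
    - {"tx": -0.057, "ty": -0.025, "tz": -0.003, "rx": 0, "ry": 0, "rz": 0.084, "gripper": 0.25}
    - {"tx": -0.059, "ty": -0.023, "tz": -0.003, "rx": 0, "ry": 0, "rz": 0.084, "gripper": 0.25}
    - {"tx": -0.059, "ty": -0.019, "tz": -0.003, "rx": 0, "ry": 0, "rz": 0.084, "gripper": 0.25}
    - {"tx": -0.061, "ty": -0.018, "tz": -0.003, "rx": 0, "ry": 0, "rz": 0.084, "gripper": 0.25}
    - {"tx": -0.06, "ty": -0.014, "tz": -0.003, "rx": 0, "ry": 0, "rz": 0.084, "gripper": 0.25}
    - {"tx": -0.062, "ty": -0.012, "tz": -0.003, "rx": 0, "ry": 0, "rz": 0.084, "gripper": 0.25}
    - {"tx": -0.062, "ty": -0.009, "tz": -0.003, "rx": 0, "ry": 0, "rz": 0.084, "gripper": 0.25}

```text
time_s: 1.65
ee_pos: [416.1, 209.9, 231.8]
ee_rot: [-180.0, -0.0, 127.2]
force: [0.7, 0.1, 0.1]
gripper_width: 34.4
gripper_force: 0.0
```

Call:
send_rows:
  motion:
    - {"tx": -0.062, "ty": -0.006, "tz": -0.003, "rx": 0, "ry": 0, "rz": 0.084, "gripper": 0.25}
    - {"tx": -0.063, "ty": -0.004, "tz": -0.003, "rx": 0, "ry": 0, "rz": 0.084, "gripper": 0.25}
    - {"tx": -0.062, "ty": -0.001, "tz": -0.003, "rx": 0, "ry": 0, "rz": 0.084, "gripper": 0.25}
    - {"tx": -0.063, "ty": 0.002, "tz": -0.003, "rx": 0, "ry": 0, "rz": 0.084, "gripper": 0.25}
    - {"tx": -0.063, "ty": 0.005, "tz": -0.003, "rx": 0, "ry": 0, "rz": 0.084, "gripper": 0.25}
    - {"tx": -0.062, "ty": 0.007, "tz": -0.003, "rx": 0, "ry": 0, "rz": 0.084, "gripper": 0.25}
    - {"tx": -0.062, "ty": 0.01, "tz": -0.003, "rx": 0, "ry": 0, "rz": 0.084, "gripper": 0.25}
    - {"tx": -0.061, "ty": 0.013, "tz": -0.003, "rx": 0, "ry": 0, "rz": 0.084, "gripper": 0.25}
    - {"tx": -0.061, "ty": 0.015, "tz": -0.003, "rx": 0, "ry": 0, "rz": 0.084, "gripper": 0.25}
    - {"tx": -0.06, "ty": 0.019, "tz": -0.003, "rx": 0, "ry": 0, "rz": 0.084, "gripper": 0.25}
    - {"tx": -0.059, "ty": 0.02, "tz": -0.003, "rx": 0, "ry": 0, "rz": 0.084, "gripper": 0.25}
    - {"tx": -0.058, "ty": 0.024, "tz": -0.003, "rx": 0, "ry": 0, "rz": 0.084, "gripper": 0.25}

```text
time_s: 3.15
ee_pos: [612.6, -110.6, 249.5]
ee_rot: [-180.0, -0.0, 97.0]
force: [1.0, 0.3, 1.1]
gripper_width: 34.2
gripper_force: 0.0
```

Call:
send_rows:
  motion:
    - {"tx": 0, "ty": 0, "tz": 0, "rx": 0, "ry": 0, "rz": 0, "gripper": 0.25}
    - {"tx": 0, "ty": 0, "tz": 0, "rx": 0, "ry": 0, "rz": 0, "gripper": 0.25}

```text
time_s: 3.4
ee_pos: [611.7, -109.3, 249.5]
ee_rot: [-179.9, -0.1, 97.1]
force: [-0.2, 0.2, -0.1]
gripper_width: 34.4
gripper_force: 0.0
```

```bash
python3 - <<'E'
from workcell import env
import cv2,pickle
s=env.state();f=env.grab_frame("wrist");pickle.dump((s,f),open("w2.pkl","wb"))
print(s["time_s"],s["ee_pos"],s["ee_rot"],s["gripper_width"],s["qpos"],s["force"])
cv2.imwrite("pics/w2.png",f["frame"][:,:,::-1])
E
```

```text
3.4 [ 611.74138412 -109.3016309   249.47664701] [-1.79932932e+02 -5.71375584e-02  9.70876014e+01] 34.43770431739987 [-1.12086013e+01  2.15713199e+01  7.95998559e+01  3.38259751e-02
  7.89104407e+01 -1.83027660e+01] [-0.2394375   0.24198808 -0.1395361 ]
```

View pics/w2.png

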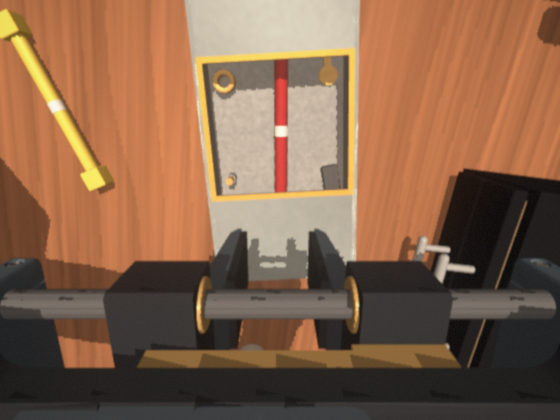

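The wrist view shows the window with corners near (198,60), (354,50), (352,192) and (214,199). The red shaft runs down column 281 with its white band at (281,131). The nut (224,80), key (328,70), cutter (230,181) and jaw (331,176) all sit well to the sides.

```bash
cat > meas.py <<'E'
from h import *
def meas(f,s,roi=(190,40,365,210)):
    m=masks(f);x0,y0,x1,y1=roi;o={}
    def pts(c):
        k=np.zeros((420,560),np.uint8);k[y0:y1,x0:x1]=m[c][y0:y1,x0:x1]
        return np.argwhere(k)[:,::-1].astype(float)
    y=plane(f,pts("yellow"),60,s)[:,:2].astype(np.float32);print("win",len(y),cv2.minAreaRect(y))
    r=pts("red");P=plane(f,r,16,s)[:,:2].astype(np.float32)
    l=cv2.fitLine(P,cv2.DIST_HUBER,0,.01,.01).ravel();print("bar",len(r),l,np.degrees(np.arctan2(l[1],l[0])))
    w=pts("white");w=w[abs(w[:,0]-np.median(r[:,0]))<9];q=plane(f,w,18,s);print("band",len(w),w.mean(0),q.mean(0))
if __name__=="__main__":
    import pickle
    s,f=pickle.load(open("w2.pkl","rb"));meas(f,s)
    for p,z in (((224,80),12),((328,70),6),((230,181),30),((322,165),14)): print(plane(f,p,z,s)[0])
    d=pickle.load(open("f0.pkl","rb"))
    from scipy.spatial.transform import Rotation
    # tri: band in scene (236,238) and side (325,209)
    A=np.zeros((3,3));b=np.zeros(3)
    for g,p,ss in((d["scene"],(236,238),None),(d["side"],(325,209),None),(f,(281,131),s)):
        c,v=ray(g,p,ss);v=v[0]/np.linalg.norm(v[0]);M=np.eye(3)-np.outer(v,v);A+=M;b+=M@c
        print(plane(g,p,18,ss)[0])
    print("tri",np.linalg.solve(A,b))
E
python3 meas.py
```

```text
win 2627 ((605.8666381835938, -49.36915588378906), (160.50868225097656, 149.94296264648438), 10.151792526245117)Traceback (most recent call last):
  File "meas.py", line 13, in <module>
    s,f=pickle.load(open("w2.pkl","rb"));meas(f,s)
                                         ~~~~^^^^^
  File "meas.py", line 9, in meas
    l=cv2.fitLine(P,cv2.DIST_HUBER,0,.01,.01).ravel();print("bar",len(r),l,np.degrees(np.arctan2(l[1],l[0])))
      ~~~~~~~~~~~^^^^^^^^^^^^^^^^^^^^^^^^^^^^
cv2.error: OpenCV(4.12.0) /io/opencv/modules/imgproc/src/linefit.cpp:50: error: (-215:Assertion failed) count > 0 in function 'fitLine2D_wods'
```

```bash
sed -i 's/(S>190)&(V>90)/(S>170)\&(V>70)/; s/(H<5)|(H>174)/(H<5)|(H>172)/' h.py; python3 - <<'E'
import pickle,cv2
s,f=pickle.load(open("w2.pkl","rb"));h=cv2.cvtColor(f["frame"],cv2.COLOR_RGB2HSV);print(h[100,276:287].tolist(),h[131,276:287].tolist(),f["frame"][100,281])
E
sed -i 's/(S<50)&(V>190)/(S<60)\&(V>185)/' h.py; python3 meas.py
```

```text
[[2, 178, 179], [2, 182, 198], [1, 183, 215], [2, 182, 225], [1, 182, 231], [1, 180, 232], [1, 181, 228], [2, 182, 221], [2, 182, 214], [2, 179, 198], [2, 170, 178]] [[19, 43, 243], [20, 31, 249], [24, 24, 250], [27, 18, 250], [30, 13, 250], [28, 12, 251], [30, 14, 250], [27, 19, 250], [22, 27, 250], [19, 35, 247], [20, 46, 236]] [232  76  68]
win 2627 ((605.8666381835938, -49.36915588378906), (160.50868225097656, 149.94296264648438), 10.151792526245117)
bar 1001 [ 1.1882555e-01 -9.9291515e-01  6.0964911e+02 -5.7216541e+01] -83.17567
band 767 [282.3494133  130.05606258] [611.50985374 -55.3118539   18.        ]
[535.91327416  -3.88137854  12.        ]
[655.94453096  22.70865991   6.        ]
[ 555.08227887 -119.33924387   30.        ]
[665.95014058 -88.29829871  14.        ]
[609.02844604 -50.83904072  18.        ]
[606.28059246 -53.4878841   18.        ]
[609.58208573 -53.17146793  18.        ]
tri [608.51294017 -52.40674992  15.57481516]
```

```bash
python3 - <<'E'
from plan import *
from workcell import env
p,r=pose(env.state())
p,r=rows(p,r,np.array([609,-53,110.]),down(96.8),6,0.25)
rows(p,r,np.array([609,-53,25.]),down(96.8),4,0.25)
E
```

```text
[{"tx":0.019,"ty":0.001,"tz":0.047,"rx":-0,"ry":-0,"rz":0.002,"gripper":0.25},
{"tx":0.018,"ty":0.002,"tz":0.046,"rx":-0,"ry":-0,"rz":0.002,"gripper":0.25},
{"tx":0.019,"ty":0.001,"tz":0.047,"rx":-0,"ry":-0,"rz":0.002,"gripper":0.25},
{"tx":0.018,"ty":0.002,"tz":0.046,"rx":-0,"ry":-0,"rz":0.002,"gripper":0.25},
{"tx":0.019,"ty":0.001,"tz":0.047,"rx":-0,"ry":-0,"rz":0.002,"gripper":0.25},
{"tx":0.019,"ty":0.001,"tz":0.047,"rx":-0,"ry":-0,"rz":0.002,"gripper":0.25}]
[{"tx":-0,"ty":0,"tz":0.042,"rx":-0,"ry":-0,"rz":-0,"gripper":0.25},
{"tx":-0,"ty":0,"tz":0.043,"rx":-0,"ry":-0,"rz":-0,"gripper":0.25},
{"tx":-0,"ty":0,"tz":0.042,"rx":-0,"ry":-0,"rz":-0,"gripper":0.25},
{"tx":-0,"ty":0.001,"tz":0.043,"rx":-0,"ry":-0,"rz":-0,"gripper":0.25}]
```

Call:
send_rows:
  motion:
    - {"tx": 0.019, "ty": 0.001, "tz": 0.047, "rx": 0, "ry": 0, "rz": 0.002, "gripper": 0.25}
    - {"tx": 0.018, "ty": 0.002, "tz": 0.046, "rx": 0, "ry": 0, "rz": 0.002, "gripper": 0.25}
    - {"tx": 0.019, "ty": 0.001, "tz": 0.047, "rx": 0, "ry": 0, "rz": 0.002, "gripper": 0.25}
    - {"tx": 0.018, "ty": 0.002, "tz": 0.046, "rx": 0, "ry": 0, "rz": 0.002, "gripper": 0.25}
    - {"tx": 0.019, "ty": 0.001, "tz": 0.047, "rx": 0, "ry": 0, "rz": 0.002, "gripper": 0.25}
    - {"tx": 0.019, "ty": 0.001, "tz": 0.047, "rx": 0, "ry": 0, "rz": 0.002, "gripper": 0.25}
    - {"tx": 0, "ty": 0, "tz": 0, "rx": 0, "ry": 0, "rz": 0, "gripper": 0.25}
    - {"tx": 0, "ty": 0, "tz": 0, "rx": 0, "ry": 0, "rz": 0, "gripper": 0.25}

```text
time_s: 4.45
ee_pos: [610.0, -53.5, 111.1]
ee_rot: [179.9, 0.0, 96.8]
force: [0.0, 0.8, 0.5]
gripper_width: 34.3
gripper_force: 0.0
```

```bash
python3 - <<'E'
from workcell import env
import cv2,pickle
s=env.state();f=env.grab_frame("wrist");pickle.dump((s,f),open("w3.pkl","wb"))
print(s["time_s"],s["ee_pos"],s["ee_rot"],s["gripper_width"],s["qpos"],s["force"])
cv2.imwrite("pics/w3.png",f["frame"][:,:,::-1])
E
```

```text
4.45 [610.02881318 -53.49216804 111.0946349 ] [1.79901162e+02 2.51217069e-02 9.67579090e+01] 34.33752155873857 [-6.08599774e+00  2.60436488e+01  9.31265949e+01 -2.89113505e-03
  6.07278073e+01 -1.28425170e+01] [0.01597649 0.78333428 0.465208  ]
```

View pics/w3.png

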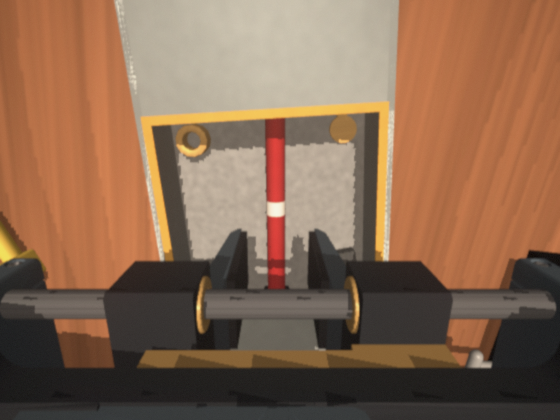

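The shaft is at about column 276 with its band at (276,209), roughly centred between the fingers (column 279).

```bash
python3 - <<'E'
import pickle
from h import *
s,f=pickle.load(open("w3.pkl","rb"))
m=masks(f)
for c,z,roi in(("red",18,(255,122,300,280)),("white",18,(262,195,290,222))):
    x0,y0,x1,y1=roi;p=np.argwhere(m[c][y0:y1,x0:x1])[:,::-1]+[x0,y0]
    P=plane(f,p.astype(float),z,s)[:,:2].astype(np.float32)
    l=cv2.fitLine(P,cv2.DIST_HUBER,0,.01,.01).ravel()
    print(c,len(p),p.mean(0),P.mean(0),l,np.degrees(np.arctan2(l[1],l[0])))
E
```

```text
red 2106 [275.38129155 202.42307692] [608.79156  -50.070156] [ 1.23946056e-01 -9.92288947e-01  6.08611694e+02 -4.87195473e+01] -82.8801
white 298 [276.80201342 208.7147651 ] [610.4339   -53.791965] [ 8.9236671e-01 -4.5131099e-01  6.1000696e+02 -5.3719196e+01] -26.827827
```

Call:
send_rows:
  motion:
    - {"tx": 0, "ty": 0, "tz": 0.04, "rx": 0, "ry": 0, "rz": 0, "gripper": 0.25}
    - {"tx": 0, "ty": 0, "tz": 0.04, "rx": 0, "ry": 0, "rz": 0, "gripper": 0.25}
    - {"tx": 0, "ty": 0, "tz": 0.04, "rx": 0, "ry": 0, "rz": 0, "gripper": 0.25}
    - {"tx": 0, "ty": 0, "tz": 0.04, "rx": 0, "ry": 0, "rz": 0, "gripper": 0.25}
    - {"tx": 0, "ty": 0, "tz": 0.03, "rx": 0, "ry": 0, "rz": 0, "gripper": 0.25}
    - {"tx": 0, "ty": 0, "tz": 0.01, "rx": 0, "ry": 0, "rz": 0, "gripper": 0.25}
    - {"tx": 0, "ty": 0, "tz": 0, "rx": 0, "ry": 0, "rz": 0, "gripper": 0.25}
    - {"tx": 0, "ty": 0, "tz": 0, "rx": 0, "ry": 0, "rz": 0, "gripper": 0.25}

```text
time_s: 5.5
ee_pos: [610.2, -53.8, 10.8]
ee_rot: [179.9, 0.0, 96.7]
force: [0.5, -0.5, 0.3]
gripper_width: 34.3
gripper_force: 0.0
```

Going 4 mm further down, then closing on the shaft.

Call:
send_rows:
  motion:
    - {"tx": 0, "ty": 0, "tz": 0.008, "rx": 0, "ry": 0, "rz": 0, "gripper": 0.25}
    - {"tx": 0, "ty": 0, "tz": 0, "rx": 0, "ry": 0, "rz": 0, "gripper": 0.25}
    - {"tx": 0, "ty": 0, "tz": 0, "rx": 0, "ry": 0, "rz": 0, "gripper": 1}
    - {"tx": 0, "ty": 0, "tz": 0, "rx": 0, "ry": 0, "rz": 0, "gripper": 1}
    - {"tx": 0, "ty": 0, "tz": 0, "rx": 0, "ry": 0, "rz": 0, "gripper": 1}
    - {"tx": 0, "ty": 0, "tz": 0, "rx": 0, "ry": 0, "rz": 0, "gripper": 1}
    - {"tx": 0, "ty": 0, "tz": 0, "rx": 0, "ry": 0, "rz": 0, "gripper": 1}
    - {"tx": 0, "ty": 0, "tz": 0, "rx": 0, "ry": 0, "rz": 0, "gripper": 1}
  grip_force: 50

```text
time_s: 6.5
ee_pos: [609.4, -53.7, 6.0]
ee_rot: [-180.0, -0.0, 96.7]
force: [-0.7, 0.1, 1.4]
gripper_width: 15.1
gripper_force: 50.0
```

```bash
cat > wp.py <<'E'
from plan import *
from workcell import env
def go(p,r,start,wps,yaw=96.8):
    e=np.array([np.cos(np.radians(yaw)),np.sin(np.radians(yaw)),0]);k=np.array([0,0,1.])
    T=lambda u,z,th:(e*(u+10*np.sin(np.radians(th)))+k*(z-10*np.cos(np.radians(th))))
    b=p-T(*start);Q0=down(yaw)
    for u,z,th,n in wps:
        print((u,z,th));p,r=rows(p,r,b+T(u,z,th),Q0*R.from_rotvec([0,np.radians(th),0]),n,1)
    print(p,r.as_euler("xyz",degrees=True))
E
python3 - <<'E'
from wp import *
p,r=pose(env.state())
go(p,r,(-4,16,0),[(-4,26,0,2),(-44,26,0,5),(-44,38,9,4),(-44,51,18,4),(0,62,18,5),(20,66,18,3),(45,73,18,3),(45,190,18,5),(0,210,0,6)])
E
```

```text
(-4, 26, 0)
[{"tx":0,"ty":-0,"tz":-0.01,"rx":-0,"ry":-0,"rz":-0.001,"gripper":1},
{"tx":0,"ty":-0,"tz":-0.01,"rx":-0,"ry":-0,"rz":-0.001,"gripper":1}]
(-44, 26, 0)
[{"tx":-0.016,"ty":0,"tz":-0,"rx":-0,"ry":-0,"rz":-0,"gripper":1},
{"tx":-0.016,"ty":0,"tz":-0,"rx":-0,"ry":-0,"rz":-0,"gripper":1},
{"tx":-0.016,"ty":0,"tz":-0,"rx":-0,"ry":-0,"rz":-0,"gripper":1},
{"tx":-0.016,"ty":0,"tz":-0,"rx":-0,"ry":-0,"rz":-0,"gripper":1},
{"tx":-0.016,"ty":0,"tz":-0,"rx":-0,"ry":-0,"rz":-0,"gripper":1}]
(-44, 38, 9)
[{"tx":0.001,"ty":0,"tz":-0.006,"rx":-0,"ry":0.075,"rz":-0,"gripper":1},
{"tx":0.001,"ty":0,"tz":-0.006,"rx":-0,"ry":0.075,"rz":-0,"gripper":1},
{"tx":0.001,"ty":0,"tz":-0.006,"rx":-0,"ry":0.075,"rz":-0,"gripper":1},
{"tx":0.002,"ty":0,"tz":-0.006,"rx":-0,"ry":0.075,"rz":-0,"gripper":1}]
(-44, 51, 18)
[{"tx":0.002,"ty":0,"tz":-0.006,"rx":-0,"ry":0.075,"rz":-0,"gripper":1},
{"tx":0.002,"ty":0,"tz":-0.007,"rx":-0,"ry":0.075,"rz":-0,"gripper":1},
{"tx":0.002,"ty":0,"tz":-0.006,"rx":-0,"ry":0.075,"rz":-0,"gripper":1},
{"tx":0.002,"ty":0,"tz":-0.007,"rx":-0,"ry":0.075,"rz":-0,"gripper":1}]

[... 986 characters left out ...]
rz":-0,"gripper":1},
{"tx":0.015,"ty":-0,"tz":-0.044,"rx":0,"ry":-0,"rz":-0,"gripper":1},
{"tx":0.014,"ty":-0,"tz":-0.045,"rx":0,"ry":-0,"rz":-0,"gripper":1}]
(0, 210, 0)
[{"tx":-0.013,"ty":-0,"tz":-0.011,"rx":-0,"ry":-0.1,"rz":-0,"gripper":1},
{"tx":-0.014,"ty":-0,"tz":-0.011,"rx":-0,"ry":-0.1,"rz":-0,"gripper":1},
{"tx":-0.014,"ty":-0,"tz":-0.009,"rx":-0,"ry":-0.1,"rz":-0,"gripper":1},
{"tx":-0.015,"ty":-0,"tz":-0.009,"rx":-0,"ry":-0.1,"rz":-0,"gripper":1},
{"tx":-0.015,"ty":-0,"tz":-0.008,"rx":-0,"ry":-0.1,"rz":-0,"gripper":1},
{"tx":-0.016,"ty":-0,"tz":-0.008,"rx":-0,"ry":-0.1,"rz":-0,"gripper":1}]
[609.02028429 -49.90838905 200.18059685] [-1.79992758e+02 -4.68755073e-03  9.67773633e+01]
```

Lift 10 mm, then slide 40 mm towards −y.

Call:
send_rows:
  motion:
    - {"tx": 0, "ty": 0, "tz": -0.01, "rx": 0, "ry": 0, "rz": 0, "gripper": 1}
    - {"tx": 0, "ty": 0, "tz": -0.01, "rx": 0, "ry": 0, "rz": 0, "gripper": 1}
    - {"tx": -0.016, "ty": 0, "tz": 0, "rx": 0, "ry": 0, "rz": 0, "gripper": 1}
    - {"tx": -0.016, "ty": 0, "tz": 0, "rx": 0, "ry": 0, "rz": 0, "gripper": 1}
    - {"tx": -0.016, "ty": 0, "tz": 0, "rx": 0, "ry": 0, "rz": 0, "gripper": 1}
    - {"tx": -0.016, "ty": 0, "tz": 0, "rx": 0, "ry": 0, "rz": 0, "gripper": 1}
    - {"tx": -0.016, "ty": 0, "tz": 0, "rx": 0, "ry": 0, "rz": 0, "gripper": 1}
    - {"tx": 0, "ty": 0, "tz": 0, "rx": 0, "ry": 0, "rz": 0, "gripper": 1}
    - {"tx": 0, "ty": 0, "tz": 0, "rx": 0, "ry": 0, "rz": 0, "gripper": 1}

```text
time_s: 7.62
ee_pos: [614.1, -93.3, 15.9]
ee_rot: [-180.0, -0.0, 96.7]
force: [0.9, -0.4, -1.5]
gripper_width: 14.7
gripper_force: 50.0
```

```bash
python3 - <<'E'
from workcell import env
import cv2,numpy as np
a=env.grab_frame("scene")["frame"][170:290,150:330];b=env.grab_frame("side")["frame"][140:270,240:420]
a=cv2.resize(a,(390,260),interpolation=cv2.INTER_CUBIC);b=cv2.resize(b,(390,260),interpolation=cv2.INTER_CUBIC)
cv2.imwrite("pics/c1.png",np.hstack([a,b])[:,:,::-1]);s=env.state();print(s["ee_pos"],s["force"],s["gripper_width"])
E
```

```text
[614.13152215 -93.13149226  15.92288341] [-0.01377747  0.12053011 -2.57030389] 15.522016104266111
```

View pics/c1.png

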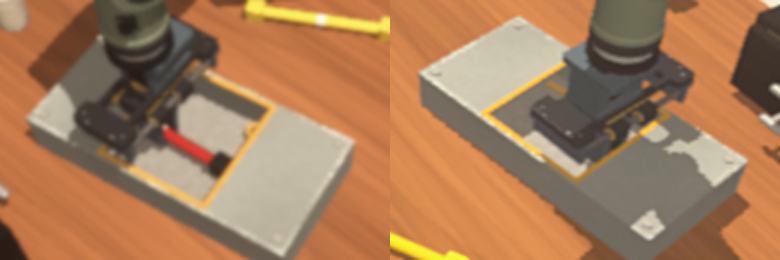

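The left crop shows the black +y end block now inside the window at (220,163), just short of the edge. The force reads only the bar's weight, so I tilt now.

Call:
send_rows:
  motion:
    - {"tx": 0.001, "ty": 0, "tz": -0.006, "rx": 0, "ry": 0.075, "rz": 0, "gripper": 1}
    - {"tx": 0.001, "ty": 0, "tz": -0.006, "rx": 0, "ry": 0.075, "rz": 0, "gripper": 1}
    - {"tx": 0.001, "ty": 0, "tz": -0.006, "rx": 0, "ry": 0.075, "rz": 0, "gripper": 1}
    - {"tx": 0.002, "ty": 0, "tz": -0.006, "rx": 0, "ry": 0.075, "rz": 0, "gripper": 1}
    - {"tx": 0.002, "ty": 0, "tz": -0.006, "rx": 0, "ry": 0.075, "rz": 0, "gripper": 1}
    - {"tx": 0.002, "ty": 0, "tz": -0.007, "rx": 0, "ry": 0.075, "rz": 0, "gripper": 1}
    - {"tx": 0.002, "ty": 0, "tz": -0.006, "rx": 0, "ry": 0.075, "rz": 0, "gripper": 1}
    - {"tx": 0.002, "ty": 0, "tz": -0.007, "rx": 0, "ry": 0.075, "rz": 0, "gripper": 1}
    - {"tx": 0, "ty": 0, "tz": 0, "rx": 0, "ry": 0, "rz": 0, "gripper": 1}
    - {"tx": 0, "ty": 0, "tz": 0, "rx": 0, "ry": 0, "rz": 0, "gripper": 1}

```text
time_s: 8.98
ee_pos: [613.8, -90.5, 41.5]
ee_rot: [-180.0, -18.0, 96.7]
force: [0.1, -0.2, -1.0]
gripper_width: 15.3
gripper_force: 50.0
```

```bash
python3 - <<'E'
from workcell import env
import cv2,numpy as np
a=env.grab_frame("scene")["frame"][170:290,150:330];b=env.grab_frame("side")["frame"][140:270,240:420]
a=cv2.resize(a,(390,260),interpolation=cv2.INTER_CUBIC);b=cv2.resize(b,(390,260),interpolation=cv2.INTER_CUBIC)
cv2.imwrite("pics/c2.png",np.hstack([a,b])[:,:,::-1]);s=env.state();print(s["ee_pos"],s["ee_rot"],s["force"],s["torque"],s["gripper_width"])
E
```

```text
[613.71863885 -90.23123179  41.56624223] [-179.98761156  -18.0067183    96.73025739] [-0.94116428 -0.78171286 -2.37233398] [-0.31174034  0.05977982 -0.00392355] 15.291071579648358
```

View pics/c2.png

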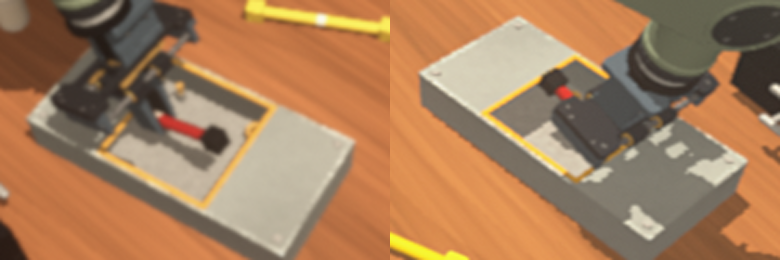

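The +y block has come up, at crop (215,138) in the scene and (163,81) in the side view. I'll triangulate it to confirm the bar tilted with the tool.

```bash
python3 - <<'E'
from plan import *
import pickle
from workcell import env
d=pickle.load(open("f0.pkl","rb"));s=env.state();p,r=pose(s)
E=p+r.apply([93,0,-10]);print("expected",E,proj(d["scene"],E),proj(d["side"],E))
A=np.zeros((3,3));b=np.zeros(3)
for n,q in(("scene",(249.2,233.7)),("side",(315.2,180.5))):
    c,v=ray(d[n],q);v=v[0]/np.linalg.norm(v[0]);M=np.eye(3)-np.outer(v,v);A+=M;b+=M@c
print("tri",np.linalg.solve(A,b))
E
```

```text
expected [603.71775339  -5.46555814  79.82539618] [[247.966912   233.57328146]] [[314.95970469 181.12316788]]
tri [603.67424007  -3.52901236  80.68002272]
```

The bar is held rigidly and sits within 2 mm of the model. Now I pull it out along its axis.

Call:
send_rows:
  motion:
    - {"tx": 0.018, "ty": 0, "tz": 0.001, "rx": 0, "ry": 0, "rz": 0, "gripper": 1}
    - {"tx": 0.018, "ty": 0, "tz": 0.002, "rx": 0, "ry": 0, "rz": 0, "gripper": 1}
    - {"tx": 0.018, "ty": 0, "tz": 0.001, "rx": 0, "ry": 0, "rz": 0, "gripper": 1}
    - {"tx": 0.019, "ty": 0, "tz": 0.001, "rx": 0, "ry": 0, "rz": 0, "gripper": 1}
    - {"tx": 0.018, "ty": 0, "tz": 0.002, "rx": 0, "ry": 0, "rz": 0, "gripper": 1}
    - {"tx": 0, "ty": 0, "tz": 0, "rx": 0, "ry": 0, "rz": 0, "gripper": 1}

```text
time_s: 9.82
ee_pos: [608.6, -45.7, 52.6]
ee_rot: [180.0, -18.0, 96.8]
force: [0.5, -0.1, -2.0]
gripper_width: 15.0
gripper_force: 50.0
```

Call:
send_rows:
  motion:
    - {"tx": 0.013, "ty": 0, "tz": 0.002, "rx": 0, "ry": 0, "rz": 0, "gripper": 1}
    - {"tx": 0.014, "ty": 0, "tz": 0.001, "rx": 0, "ry": 0, "rz": 0, "gripper": 1}
    - {"tx": 0.013, "ty": 0, "tz": 0.002, "rx": 0, "ry": 0, "rz": 0, "gripper": 1}
    - {"tx": 0.017, "ty": 0, "tz": 0.001, "rx": 0, "ry": 0, "rz": 0, "gripper": 1}
    - {"tx": 0.018, "ty": 0, "tz": 0, "rx": 0, "ry": 0, "rz": 0, "gripper": 1}
    - {"tx": 0.017, "ty": 0, "tz": 0.001, "rx": 0, "ry": 0, "rz": 0, "gripper": 1}
    - {"tx": 0, "ty": 0, "tz": 0, "rx": 0, "ry": 0, "rz": 0, "gripper": 1}
    - {"tx": 0, "ty": 0, "tz": 0, "rx": 0, "ry": 0, "rz": 0, "gripper": 1}

```text
time_s: 10.82
ee_pos: [603.5, -2.0, 63.2]
ee_rot: [180.0, -18.0, 96.7]
force: [-0.3, 0.0, -1.1]
gripper_width: 14.8
gripper_force: 50.0
```

```bash
python3 - <<'E'
from workcell import env
import cv2,numpy as np
a=env.grab_frame("scene")["frame"][170:290,150:330];b=env.grab_frame("side")["frame"][140:270,240:420]
a=cv2.resize(a,(390,260),interpolation=cv2.INTER_CUBIC);b=cv2.resize(b,(390,260),interpolation=cv2.INTER_CUBIC)
cv2.imwrite("pics/c3.png",np.hstack([a,b])[:,:,::-1]);s=env.state();print(s["ee_pos"],s["ee_rot"],s["force"],s["torque"],s["gripper_width"])
E
```

```text
[603.46514017  -2.19881295  63.13633435] [-179.99712436  -17.99969457   96.69735457] [-0.43176046 -1.80517083 -1.59874206] [-0.37344771 -0.00469008 -0.00280478] 14.954959169148387
```

View pics/c3.png

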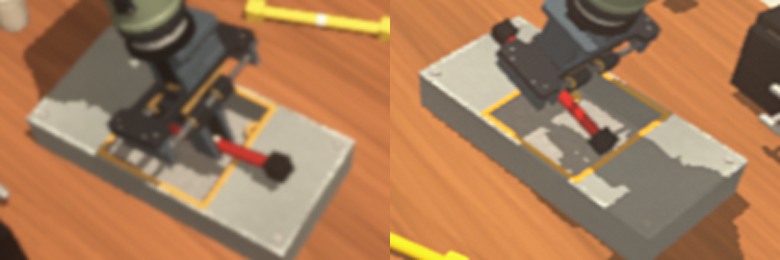

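The tail block is inside the window, at right crop (600,140), clear of the −y edge. I lift straight up, then level over the tray.

Call:
send_rows:
  motion:
    - {"tx": 0.007, "ty": 0, "tz": -0.022, "rx": 0, "ry": 0, "rz": 0, "gripper": 1}
    - {"tx": 0.015, "ty": 0, "tz": -0.044, "rx": 0, "ry": 0, "rz": 0, "gripper": 1}
    - {"tx": 0.014, "ty": 0, "tz": -0.045, "rx": 0, "ry": 0, "rz": 0, "gripper": 1}
    - {"tx": 0.015, "ty": 0, "tz": -0.044, "rx": 0, "ry": 0, "rz": 0, "gripper": 1}
    - {"tx": 0.014, "ty": 0, "tz": -0.045, "rx": 0, "ry": 0, "rz": 0, "gripper": 1}
    - {"tx": 0.007, "ty": 0, "tz": -0.022, "rx": 0, "ry": 0, "rz": 0, "gripper": 1}

```text
time_s: 11.68
ee_pos: [604.1, -2.3, 182.0]
ee_rot: [179.8, -18.0, 96.7]
force: [0.2, -0.2, -2.9]
gripper_width: 15.0
gripper_force: 50.0
```

Call:
send_rows:
  motion:
    - {"tx": -0.013, "ty": 0, "tz": -0.011, "rx": 0, "ry": -0.1, "rz": 0, "gripper": 1}
    - {"tx": -0.014, "ty": 0, "tz": -0.011, "rx": 0, "ry": -0.1, "rz": 0, "gripper": 1}
    - {"tx": -0.014, "ty": 0, "tz": -0.009, "rx": 0, "ry": -0.1, "rz": 0, "gripper": 1}
    - {"tx": -0.015, "ty": 0, "tz": -0.009, "rx": 0, "ry": -0.1, "rz": 0, "gripper": 1}
    - {"tx": -0.015, "ty": 0, "tz": -0.008, "rx": 0, "ry": -0.1, "rz": 0, "gripper": 1}
    - {"tx": -0.016, "ty": 0, "tz": -0.008, "rx": 0, "ry": -0.1, "rz": 0, "gripper": 1}
    - {"tx": 0, "ty": 0, "tz": 0, "rx": 0, "ry": 0, "rz": 0, "gripper": 1}
    - {"tx": 0, "ty": 0, "tz": 0, "rx": 0, "ry": 0, "rz": 0, "gripper": 1}
    - {"tx": 0, "ty": 0, "tz": 0, "rx": 0, "ry": 0, "rz": 0, "gripper": 1}
    - {"tx": 0, "ty": 0, "tz": 0, "rx": 0, "ry": 0, "rz": 0, "gripper": 1}

```text
time_s: 12.92
ee_pos: [609.0, -49.9, 199.5]
ee_rot: [-180.0, -0.0, 96.7]
force: [-0.2, -0.1, -1.0]
gripper_width: 15.1
gripper_force: 50.0
```

```bash
python3 - <<'E'
from workcell import env
import cv2,numpy as np
a=env.grab_frame("scene")["frame"][100:300,110:378];b=env.grab_frame("side")["frame"][100:300,220:488]
a=cv2.resize(a,(400,300));b=cv2.resize(b,(400,300))
cv2.imwrite("pics/c4.png",np.hstack([a,b])[:,:,::-1]);s=env.state();print(s["ee_pos"],s["ee_rot"],s["qvel"],s["force"],s["gripper_width"])
E
```

```text
[608.99298769 -49.84164318 199.51446036] [-1.79987017e+02 -2.00280719e-02  9.66974642e+01] [ 0.090707   -0.18708777  0.02815676 -0.08337526  0.0253429   0.08079277] [-0.54227693 -0.19011391 -0.89751211] 14.955311248290087
```

View pics/c4.png

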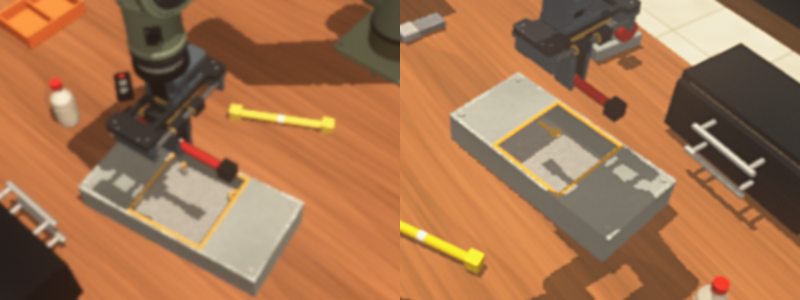

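The bar hangs out of the tray above the window, with its +y block at scene crop (228,170) and its −y block at side crop (215,108). Everything around it is untouched. One check that it is level, then I hand in.

```bash
python3 - <<'E'
from plan import *
import pickle
from workcell import env
d=pickle.load(open("f0.pkl","rb"));s=env.state();p,r=pose(s)
a=proj(d["scene"],p+r.apply([93,0,-10]))[0];b=proj(d["side"],p+r.apply([-93,0,-10]))[0]
print(a,b)
if np.hypot(*(a-[262.8,213.3]))<5 and np.hypot(*(b-[364,172]))<5: print(env.job_done())
E
```

```text
[261.01226357 212.35292295] [363.74316246 172.70209588]
the job is handed in; nothing more can be done
None
```

I brought the red bar out through the window one end first and handed the job in with it held level, its lowest point about 137 mm above the tray's cover and its middle above the tray; I saw no contact with the tray and nothing around it moved.

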